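# Tip the socket wrench out of the toolbox and park it under the riser

### The job

Press the free paddle of the rocking holder in the red toolbox all the way down so that the wrench's handle tips up and stays up, then take the wrench out and lay it flat on the open counter, clear of the toolbox and the wooden riser, and let go of it. Then grip it again by its head and slide it straight in under the riser through its open side, handle first, until about 12 cm of it is under the roof and the head is still in the open, lying flat on the counter. Do not drop the wrench, and leave the other things standing where they are.

Things in the scene. Friction and masses are not known exactly. Their poses are not given: they have to be found in the camera images.
- toolbox: Open red toolbox, fixed, 80 mm high. Origin on the counter right under the rocking holder's pivot; +x from the paddle towards the wrench's handle end, z up. Spans x -130..+170, y -65..+65 mm. Its lid lies flat along its +y side (122 mm wide, 22 mm high). A trench in its black insert holds the wrench, sunk too close to the walls for fingers: 84 mm wide at x -108..-46, 56 mm at x -46..+156.
- rocker (a joint): Angle of the grey rocking holder in the trench (rad): 0 level as at the start, 0.45 paddle fully down and wrench handle tipped up. Turns stiffly about a cross pin (along toolbox y; see rocker_pivot); takes 5 to 9 N down on the paddle's middle, and stays where it is left. The wrench lies on it between low lips (toolbox x +24..+72), head against a small stop, and turns with it.
- rocker_pivot (a point): Pivot of the rocking holder, 50 mm above the counter over the toolbox origin; axes as the toolbox. The holder's flat upper face passes 4 mm above it. While the wrench is in the holder, wrench_mid lies 55 mm along the holder from the pivot (towards +x) and 16 mm above it, square to the holder.
- rocker_pad (a point): Middle of the upper face of the paddle, the holder's free end (44 mm long, 54 mm wide), 70 mm from the pivot towards toolbox -x; at the start 54 mm above the counter. It sinks about 30 mm when fully pressed.
- wrench_mid (a point): Middle of the socket wrench, 190 mm long, 0.25 to 0.4 kg, 12 mm above its underside; +x along it to the handle end, z up. Handle: steel bar 24 x 24 mm, x -33..+95; then a neck 16 mm thick; mass centre near x -25. In the toolbox the handle's x +20..+95 overhangs the holder and rises clear of the walls once tipped.
- wrench_head (a point): Centre of the wrench's steel head, 76 mm from the middle, 12 mm above the underside; axes as wrench_mid. The head is a block 38 x 38 mm and 26 mm high with sides parallel to the wrench's length, and a small square stud 8 mm high on top.
- wrench_end (a point): Free end of the wrench's handle, 95 mm from the middle, 12 mm above the underside; axes as wrench_mid.
- riser: Low wooden riser standing on the counter, fixed: a roof 160 mm deep and 132 mm wide, its top at 57 mm, on two side walls and a back wall. Origin on the counter at the middle of its open side; +x points straight inward under the roof, z up. The space under it is 100 mm wide (y -50..+50), 45 mm high and 150 mm deep.
- pot: Terracotta cup on the riser's roof, 100 mm in from the open side, 60 mm across, 65 mm high. Origin at its underside. Leave alone.
- jar: Glass blender jar standing upside down, 116 mm across, 187 mm high, with a side handle. Origin at its underside. Leave alone.
- tin: Tin can 70 mm across, 100 mm high. Origin at its underside. Leave alone.
- funnel: Orange plastic funnel standing mouth down, 110 mm across, 105 mm high. Origin at its underside. Leave alone.
- mug: White mug 80 mm across, 90 mm high. Origin at its underside. Leave alone.
- seal: Flat silicone ring, 90 mm across, 8 mm high, lying on the counter. Origin at its underside. Leave alone.
- spoon: Wooden spoon 200 mm long lying on the counter. Leave alone.
Things that resemble listed ones, but are neither listed nor needed, are in the scene too. Of the things shaped like the part that bears wrench_mid, the bare steel one is meant.

How it is judged:
By the outcome, as a careful person would: the job done as asked, in the order asked, and still so for the second after the job is handed in, with the robot touching nothing.
It also fails if it takes over 64 s, if anything falls off the work surface, if the arm or the gripper's body presses on something with over 40 N, if the wrist force passes 120 N, or if a joint passes its speed limit or range.

### The arm

A 6-joint arm with a two-finger parallel gripper is mounted at the origin on the work surface. World frame = base frame: x ahead of the robot, y to its left, z up, the work surface at z = 0. Lengths are in m, angles in degrees, forces in N, time in s.
With the tool pointing down it reaches from about 0.35 to 0.8 m from the base axis. Payload 7.3 kg.
Tool frame: the origin (TCP) lies between the finger pads; the fingertips stand 22 mm ahead of it and the grasp point (between the pads) lies 3 mm ahead of it; z points along the fingers, x is the direction in which the jaws open and shut, and the axes are right-handed (so a half turn about z gives the same grasp; the last joint's range is limited). The gripper opens to 85 mm and grips with 20 to 120 N. Pads are 22 mm wide; open, the fingers measure 114 mm over their backs; the gripper's body (76 mm by 85 mm) begins 54 mm behind the grasp point. The pads swing forward as they close: fully open they stand 13 mm farther back than shut.
Start: joints at [-73.568, 19.595, 87.324, -0, 73.075, -8.365], TCP at [0.22, -0.477, 0.225] pointing down, gripper open.
Joint ranges: [-145.02, 145.02], [-44.19, 115.74], [2.07, 154.8], [-57.11, 237.11], [16.16, 152.29], [-177.93, 177.93]. Speed limits (degrees/s): [147.25, 147.25, 180, 180, 180, 180].

### API

Orientations are given as [roll, pitch, yaw] about the fixed x, y, z axes, in that order (R = Rz(yaw) Ry(pitch) Rx(roll)).
In Python, from station import manip, viewer gives the robot as it stands.
- The arm moves only by the tool servo_tool, never from a script. Its argument "steps" is a list of rows, each an object of numbers: "x", "y", "z": the shift along the tool's x, y, z in units of 0.4 m (1.0 is 0.4 m); "ax", "ay", "az": the turn, a rotation vector about the tool's x, y, z in units of 0.5 rad (1.0 is 0.5 rad); "grip": the opening, from 0 (shut) to 1 (fully open). In form: [{"x": .., "y": .., "z": .., "ax": .., "ay": .., "az": .., "grip": ..}, ...]. A call has 1 to 20 rows; each row is the pose to reach, as a shift and turn from the pose measured when the call began, along the tool's axes at that moment; what a row does not reach only later rows make up. A row lasts 1/10 s, in which the tool goes at most 50 mm and 8.59 degrees, less where a joint would pass 70% of its speed; a pose out of reach is approached as far as the arm can. A call with a number of a shift or a turn outside -1 to 1 is refused whole. A call with a gripper value outside its range is refused whole. The fingers move at their own pace and stop on an object; "grip_force" is the grip in N (left out, the last holds). Time passes only in rows, so rows that repeat a pose let the fingers close. It gives the time, the measured TCP pose, the force and the opening at its end, in the units of the state.
- manip.get_state(): the state, without advancing time (a new reading comes with each control period).
- viewer.grab_frame(name): name is "side" or "top" or "wrist"; returns the picture (480x640x3 uint8, blue, green, red); there is no depth.
- viewer.camera_info(name): a dict with "vfov" (degrees; the focal length in pixels is half the picture's height over the tangent of half this angle, whatever the lens; pixels are square), "cx", "cy" (the principal point, pixels), "k1" (the pictures are not rectified: a ray, as slopes to the right and down, at radius r is drawn at 1 + k1 r^2 times it, then the intrinsics apply), "R" (3x3) and "t" (3): a world point X has camera coordinates R X + t; the wrist camera has in their place "tool_from_camera" (4x4, takes a point from camera to tool coordinates, whose origin is the TCP and whose axes are the tool frame's). Camera axes: x right, y down, z forward; pixel columns grow to the right and rows downward; lengths in m; the calibration is good to about 2 mm. A picture is of the moment at which its call begins: read the wrist's pose just before it. camera_info takes no time and is no camera call.
- manip.finish_job(): hands the job in, once; it reports no verdict.
The state is a dict: "time_s": time; "joint_pos": joint angles; "qvel": joint speeds; "joint_efforts": joint torques, N m; "ee_pos": TCP position; "ee_rot": TCP orientation; "wrist_force": force on the tool from outside, world axes, zero at the start; "ft_torque": the same for the moment, N m; "width": finger opening in m.
Only numpy, scipy, OpenCV 4.12 (cv2) and the standard library are available. Lean on these libraries where they do the work, as an engineer would, in place of code of your own. Each camera call takes 0.05 s, during which the arm holds its last target. There are 200 camera calls.

## Working session

There is one attempt and no reset: what is moved stays moved. The work goes in short steps, Python scripts to look and compute and a tool call to move; the robot and the scene stay as the last step left them, time stands still between calls to the robot, and variables do not carry over. Pictures are saved under pics/ and viewed, about 8 in all and at most 12, crops included, and the job is handed in when it is done.

Besides the shell and the picture viewer there is one more tool, called after "Request:" as name(argument=value, ...) on one line, values as JSON. servo_tool: Moves the arm, as the interface text tells. Its arguments: {"type":"object","properties":{"steps":{"type":"array"},"grip_force":{"type":"number"}},"required":["steps"]}

```bash
mkdir -p pics; ls
cat > h.py <<'E'
import numpy as np, cv2, json
from scipy.spatial.transform import Rotation as Ro
from station import manip, viewer
def K(i):
    f=240/np.tan(np.radians(i['vfov'])/2); return np.array([[f,0,i['cx']],[0,f,i['cy']],[0,0,1]])
def cam(n,st=None):
    i=viewer.camera_info(n)
    if n=='wrist':
        st=st or manip.get_state(); T=np.eye(4); T[:3,:3]=Ro.from_euler('xyz',st['ee_rot'],degrees=True).as_matrix(); T[:3,3]=st['ee_pos']
        W=np.linalg.inv(T@np.array(i['tool_from_camera'])); return K(i),i['k1'],W[:3,:3],W[:3,3]
    return K(i),i['k1'],np.array(i['R']),np.array(i['t'])
def ray(c,uv):
    k,k1,R,t=c; p=cv2.undistortPoints(np.array([[uv]],float),k,np.array([k1,0,0,0,0.]),None,None,None).ravel() if 0 else None
    d=(np.array(uv,float)-k[:2,2])/k[0,0]; s=d.copy()
    for _ in range(50): s=d/(1+k1*(s@s))
    return -R.T@t, R.T@np.r_[s,1]
def onz(c,uv,z):
    o,d=ray(c,uv); return o+d*(z-o[2])/d[2]
def tri(c1,u1,c2,u2):
    a,d=ray(c1,u1);b,e=ray(c2,u2); s=np.linalg.lstsq(np.c_[d,-e],b-a,rcond=None)[0]
    p,q=a+s[0]*d,b+s[1]*e; return (p+q)/2,np.linalg.norm(p-q)
def proj(c,X):
    k,k1,R,t=c; x=R@np.array(X,float)+t; s=x[:2]/x[2]; s=s*(1+k1*(s@s)); return k[0,0]*s+k[:2,2]
E
python3 - <<'E'
from h import *
s=manip.get_state(); print(s)
a=viewer.grab_frame('top');b=viewer.grab_frame('side')
cv2.imwrite('pics/top0.png',a);cv2.imwrite('pics/side0.png',b)
for n in('top','side'):
    c=cam(n);print(n,c[0][0,0],c[1],-c[2].T@c[3],c[2].round(3).tolist())
print(viewer.camera_info('wrist'))
E
```

```text
pics
{'time_s': 0.0, 'joint_pos': array([-7.35675378e+01,  1.96383792e+01,  8.73760367e+01, -1.16551330e-03,
        7.30763921e+01, -8.36565477e+00]), 'qvel': array([-0.01748956, -0.00307456, -0.01551412, -0.01298475,  0.01347641,
       -0.07695954]), 'joint_efforts': array([-9.09272567e-04, -4.33680081e+01, -2.46011174e+01, -2.49682134e-04,
        7.84868491e-03, -6.66834609e-06]), 'ee_pos': array([ 0.22008968, -0.47618687,  0.22401565]), 'ee_rot': array([-1.79987891e+02,  9.00039463e-02, -6.52015334e+01]), 'wrist_force': array([-0.49256138, -0.41736705,  0.5508364 ]), 'ft_torque': array([-0.05295338, -0.02207396, -0.04875158]), 'width': 0.08553414772458764}
top 594.3792119832367 -0.14240554861001223 [0.23806095 0.01016503 1.57858398] [[-0.005, -1.0, -0.016], [-0.99, 0.007, -0.143], [0.143, 0.016, -0.99]]
side 610.9246187855593 -0.10453371536990974 [ 0.21788945 -1.42735966  1.43331841] [[0.981, -0.194, -0.016], [-0.143, -0.664, -0.734], [0.132, 0.722, -0.679]]
{'vfov': 71.85376827022989, 'cx': 319.84149656009726, 'cy': 240.6639843843958, 'k1': -0.051150040890843636, 'tool_from_camera': array([[ 9.99998575e-01, -1.18299733e-03, -1.20438467e-03,
        -3.34350549e-04],
       [ 1.46154540e-03,  9.63719594e-01,  2.66912736e-01,
        -6.57761598e-02],
       [ 8.44932047e-04, -2.66914116e-01,  9.63719949e-01,
        -1.49637954e-01],
       [ 0.00000000e+00,  0.00000000e+00,  0.00000000e+00,
         1.00000000e+00]])}
```

View pics/top0.png

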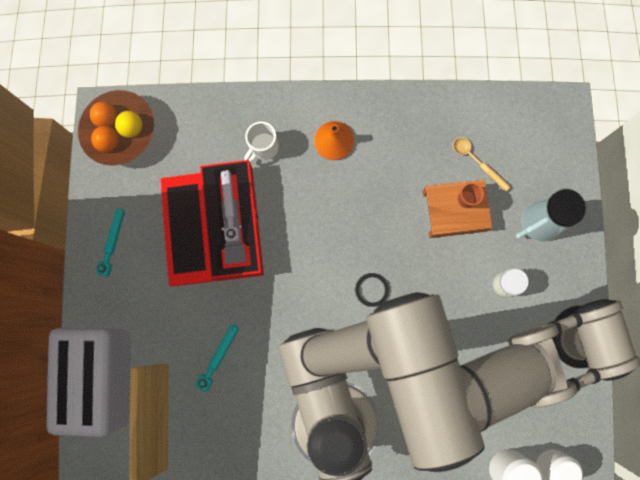

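View pics/side0.png

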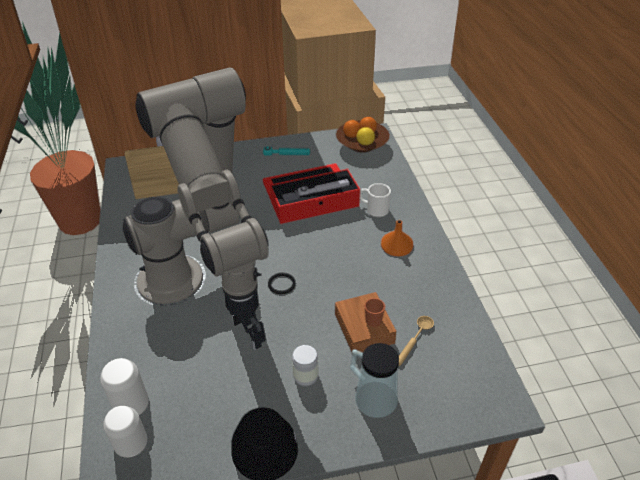

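Top: the red toolbox spans about (162–262, 160–285), with the steel wrench's handle end at (226,172) and head at (232,235), and the paddle near (233,257). The riser is at (425–492, 180–237) with its open side on the left or bottom. Lookalikes for the wrench are teal ones at (112,240) and (217,357). The bare steel one in the toolbox is the one meant. Next is one close crop.

Run:
```python
from h import *
a=cv2.imread('pics/top0.png');b=cv2.imread('pics/side0.png')
r=lambda im,x,y,w,h,s:cv2.resize(im[y:y+h,x:x+w],(w*s,h*s),interpolation=cv2.INTER_CUBIC)
o=np.zeros((600,800,3),np.uint8)
o[:560,:440]=r(a,158,150,110,140,4)
o[:280,440:800]=r(a,415,172,90,70,4)
o[290:590,440:800]=r(b,325,280,90,75,4)
cv2.imwrite('pics/c1.png',o)
```

```text
(no output)
```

View pics/c1.png

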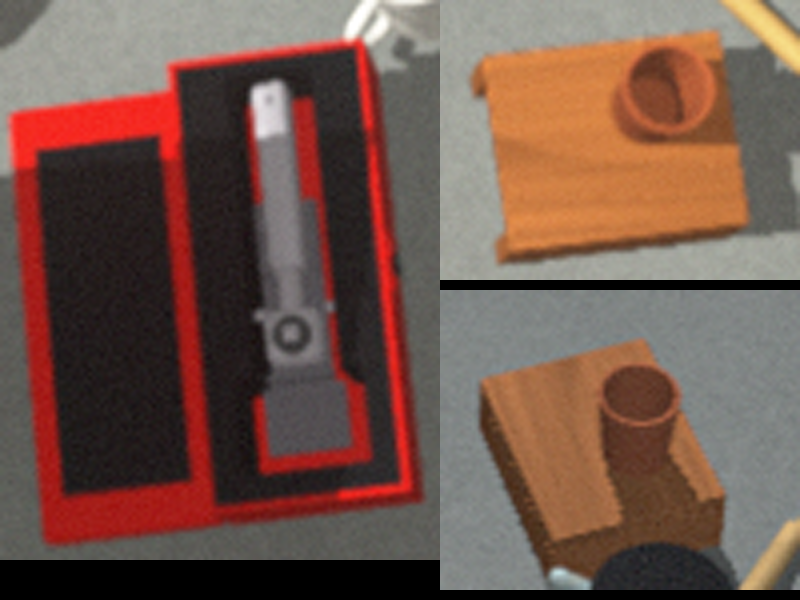

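The crop confirms the bare steel wrench in the toolbox, with its stud at crop (291,335) and its handle end at (267,82). The riser's open side faces image-left (world +y): the side-wall ends show at crop (480,80) and (500,250).

Run:
```python
from h import *
c=cam('top')
f=lambda p,ox,oy,dx=0:((p[0]-dx+.5)/4-.5+ox,(p[1]+.5)/4-.5+oy)
print('box rim z=.08')
for p in [(170,65),(362,40),(412,490),(215,505)]: print(p,onz(c,f(p,158,150),.08).round(4))
for n,p,z in [('end',(267,82),.078),('stud',(291,335),.088),('pad',(308,420),.054),('lidTL',(10,115),.022),('lidBL',(45,543),.022)]: print(n,onz(c,f(p,158,150),z).round(4))
print('riser top z=.057')
for p in [(485,60),(718,32),(748,222),(508,245)]: print(p,onz(c,f(p,415,172,440),.057).round(4))
for n,p,z in [('mug',(262,135),.09),('fun',(335,128),.105),('seal',(372,289),.008),('tin',(515,280),.1),('jar',(566,208),.187)]: print(n,onz(c,p,z).round(3))
```

```text
box rim z=.08
(170, 65) [0.6733 0.3537 0.08  ]
(362, 40) [0.6882 0.2266 0.08  ]
(412, 490) [0.3918 0.1902 0.08  ]
(215, 505) [0.3828 0.3166 0.08  ]
end [0.6612 0.2892 0.078 ]
stud [0.491  0.2681 0.088 ]
pad [0.4406 0.2618 0.054 ]
lidTL [0.6568 0.4775 0.022 ]
lidBL [0.3634 0.4428 0.022 ]
riser top z=.057
(485, 60) [ 0.6173 -0.24    0.057 ]
(718, 32) [ 0.6361 -0.3966  0.057 ]
(748, 222) [ 0.508  -0.4102  0.057 ]
(508, 245) [ 0.4937 -0.251   0.057 ]
mug [0.752 0.19  0.09 ]
fun [ 0.763 -0.002  0.105]
seal [ 0.353 -0.097  0.008]
tin [ 0.365 -0.452  0.1  ]
jar [ 0.531 -0.563  0.187]
```

```bash
cat >> h.py <<'E'
def rel(pos,rpy,st=None):
    st=st or manip.get_state(); R=Ro.from_euler('xyz',st['ee_rot'],degrees=True)
    d=R.inv().apply(np.array(pos)-st['ee_pos'])/.4; w=(R.inv()*Ro.from_euler('xyz',rpy,degrees=True)).as_rotvec()/.5
    print('t',round(st['time_s'],2),'shift',d.round(4),'turn',w.round(4))
E
python3 -c "
from h import *
rel([.42,-.15,.25],[180,0,-83])"
```

```text
t 0.1 shift [-0.5308 -0.7958 -0.0638] turn [0.     0.0028 0.6213]
```

Request:
servo_tool(steps=[{"x":-0.53,"y":-0.796,"z":-0.064,"ax":0,"ay":0.003,"az":0.62,"grip":0},{"x":-0.53,"y":-0.796,"z":-0.064,"ax":0,"ay":0.003,"az":0.62,"grip":0},{"x":-0.53,"y":-0.796,"z":-0.064,"ax":0,"ay":0.003,"az":0.62,"grip":0},{"x":-0.53,"y":-0.796,"z":-0.064,"ax":0,"ay":0.003,"az":0.62,"grip":0},{"x":-0.53,"y":-0.796,"z":-0.064,"ax":0,"ay":0.003,"az":0.62,"grip":0},{"x":-0.53,"y":-0.796,"z":-0.064,"ax":0,"ay":0.003,"az":0.62,"grip":0},{"x":-0.53,"y":-0.796,"z":-0.064,"ax":0,"ay":0.003,"az":0.62,"grip":0},{"x":-0.53,"y":-0.796,"z":-0.064,"ax":0,"ay":0.003,"az":0.62,"grip":0},{"x":-0.53,"y":-0.796,"z":-0.064,"ax":0,"ay":0.003,"az":0.62,"grip":0},{"x":-0.53,"y":-0.796,"z":-0.064,"ax":0,"ay":0.003,"az":0.62,"grip":0},{"x":-0.53,"y":-0.796,"z":-0.064,"ax":0,"ay":0.003,"az":0.62,"grip":0},{"x":-0.53,"y":-0.796,"z":-0.064,"ax":0,"ay":0.003,"az":0.62,"grip":0}])

```text
time_s: 1.3
ee_pos: [0.4197, -0.1513, 0.2498]
ee_rot: [180.0, 0.0, -83.1]
wrist_force: [1.1, 0.1, -0.8]
width: -0.0
```

```bash
python3 -c "
from h import *
s=manip.get_state();print(s['ee_pos'],s['ee_rot'],s['width'],s['joint_pos'])
rel([.441,.261,.15],[180,0,-83])"
```

```text
[ 0.41968999 -0.15125048  0.24984188] [ 1.79969041e+02  6.07910261e-04 -8.30748118e+01] -6.830541512560829e-06 [-2.96663030e+01  1.00657686e+01  9.62659729e+01 -1.87199445e-02
  7.36934791e+01  5.34137687e+01]
t 1.3 shift [-1.0167 -0.1773  0.2495] turn [ 0.0011  0.     -0.0026]
```

Request:
servo_tool(steps=[{"x":-1.0,"y":-0.177,"z":0.1,"grip":0},{"x":-1.0,"y":-0.177,"z":0.15,"grip":0},{"x":-1.0,"y":-0.177,"z":0.25,"grip":0},{"x":-1.0,"y":-0.177,"z":0.25,"grip":0},{"x":-1.0,"y":-0.177,"z":0.25,"grip":0},{"x":-1.0,"y":-0.177,"z":0.25,"grip":0},{"x":-1.0,"y":-0.177,"z":0.25,"grip":0},{"x":-1.0,"y":-0.177,"z":0.25,"grip":0},{"x":-1.0,"y":-0.177,"z":0.25,"grip":0},{"x":-1.0,"y":-0.177,"z":0.25,"grip":0},{"x":-1.0,"y":-0.177,"z":0.25,"grip":0},{"x":-1.0,"y":-0.177,"z":0.25,"grip":0}])

```text
invalid input at $.steps[0]: expected keys x, y, z, ax, ay, az, grip
```

```bash
python3 -c "
from h import *
s=manip.get_state();print(s['ee_pos'],s['ee_rot'])
im=viewer.grab_frame('wrist');c=cam('wrist',s)
# overlay prediction from model
o=np.array([.513,.270]);e=np.array([.9925,.1219]);n=np.array([-.1219,.9925])
for x,y,z in [(-130,-65,80),(-130,65,80),(170,65,80),(170,-65,80),(-92,-27,54),(-92,27,54),(-48,27,54),(-48,-27,54),(-21,0,88),(150,0,78),(-70,0,54)]:
    p=proj(c,[*(o+e*x/1000+n*y/1000),z/1000]); print(x,y,p.round(0)); cv2.circle(im,tuple(int(v) for v in p),3,(0,255,0),1)
cv2.imwrite('pics/w1.png',im)
rel([.441,.261,.09],[180,0,-83])"
```

```text
[ 0.41968999 -0.15125048  0.24984188] [ 1.79969041e+02  6.07910261e-04 -8.30748118e+01]
-130 -65 [-11. 207.]
-130 65 [-112.  209.]
170 65 [-142.  -75.]
170 -65 [ -58. -117.]
-92 -27 [-28. 169.]
-92 27 [-69. 171.]
-48 27 [-79. 130.]
-48 -27 [-37. 127.]
-21 0 [-98. 100.]
150 0 [-106.  -78.]
-70 0 [-54. 150.]
t 1.35 shift [-1.0168 -0.1771  0.3996] turn [ 0.0008 -0.0001 -0.0029]
```

View pics/w1.png

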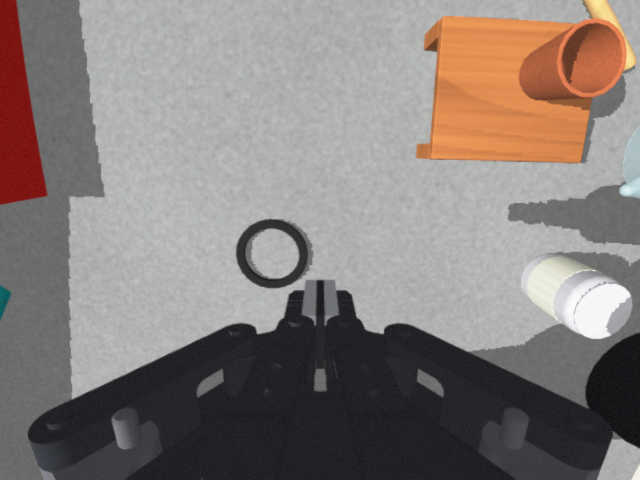

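The move was refused because all keys are needed. The wrist picture does show the riser clearly: roof corners near (443,16), (432,158) and (582,163), with the open side to the left. I'll measure it from here.

Request:
servo_tool(steps=[{"x":-1.0,"y":-0.177,"z":0.1,"ax":0,"ay":0,"az":0,"grip":0},{"x":-1.0,"y":-0.177,"z":0.15,"ax":0,"ay":0,"az":0,"grip":0},{"x":-1.0,"y":-0.177,"z":0.25,"ax":0,"ay":0,"az":0,"grip":0},{"x":-1.0,"y":-0.177,"z":0.25,"ax":0,"ay":0,"az":0,"grip":0},{"x":-1.0,"y":-0.177,"z":0.25,"ax":0,"ay":0,"az":0,"grip":0},{"x":-1.0,"y":-0.177,"z":0.25,"ax":0,"ay":0,"az":0,"grip":0},{"x":-1.0,"y":-0.177,"z":0.25,"ax":0,"ay":0,"az":0,"grip":0},{"x":-1.0,"y":-0.177,"z":0.25,"ax":0,"ay":0,"az":0,"grip":0},{"x":-1.0,"y":-0.177,"z":0.25,"ax":0,"ay":0,"az":0,"grip":0},{"x":-1.0,"y":-0.177,"z":0.25,"ax":0,"ay":0,"az":0,"grip":0},{"x":-1.0,"y":-0.177,"z":0.25,"ax":0,"ay":0,"az":0,"grip":0},{"x":-1.0,"y":-0.177,"z":0.25,"ax":0,"ay":0,"az":0,"grip":0}])

```text
time_s: 2.55
ee_pos: [0.4422, 0.2529, 0.1502]
ee_rot: [-180.0, -0.0, -83.2]
wrist_force: [0.3, -0.6, -0.4]
width: -0.0002
```

```bash
python3 -c "
from h import *
s=manip.get_state();print(s['ee_pos'],s['ee_rot'])
im=viewer.grab_frame('wrist');c=cam('wrist',s)
s0=dict(time_s=0,ee_pos=[ 0.41968999,-0.15125048,0.24984188],ee_rot=[179.969,0.0006,-83.075]);c0=cam('wrist',s0)
for p in [(443,16),(432,158),(582,163)]: print('riser',onz(c0,p,.057).round(4))
o=np.array([.513,.270]);e=np.array([.9925,.1219]);n=np.array([-.1219,.9925])
for x,y,z in [(-130,-65,80),(-130,65,80),(170,65,80),(170,-65,80),(-92,-27,54),(-92,27,54),(-48,27,54),(-48,-27,54),(-21,0,88),(150,0,78),(-70,0,54)]:
    p=proj(c,[*(o+e*x/1000+n*y/1000),z/1000]); print(x,y,p.round(0)); cv2.circle(im,tuple(int(v) for v in p),3,(0,255,0),1)
cv2.imwrite('pics/w2.png',im)
rel([.441,.261,.09],[180,0,-83])"
```

```text
[0.44224643 0.25294376 0.15024336] [-1.79999911e+02 -1.12084859e-02 -8.31922905e+01]
riser [ 0.6192 -0.2424  0.057 ]
riser [ 0.4903 -0.257   0.057 ]
riser [ 0.5068 -0.4164  0.057 ]
-130 -65 [397. 321.]
-130 65 [222. 322.]
170 65 [ 187. -169.]
170 -65 [ 420. -172.]
-92 -27 [344. 262.]
-92 27 [275. 262.]
-48 27 [273. 207.]
-48 -27 [345. 206.]
-21 0 [306. 173.]
150 0 [ 303. -133.]
-70 0 [309. 235.]
t 2.6 shift [-0.0204  0.0008  0.1508] turn [-0.0004 -0.0002 -0.0071]
```

View pics/w2.png

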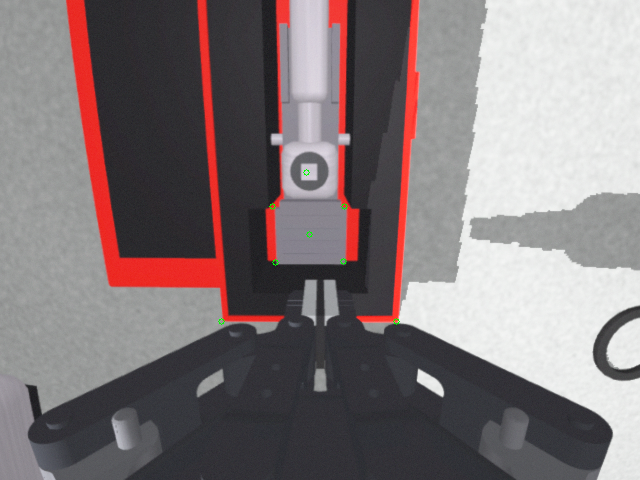

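The model overlay falls on the toolbox, paddle and stud to within about 2–3 px. The real paddle centre is at (311,235) and the stud at (309,172), so I shift the model about 1.5 mm toward −y. Now pressing the paddle.

Request:
servo_tool(steps=[{"x":-0.018,"y":0,"z":0.1,"ax":0,"ay":0,"az":0,"grip":0},{"x":-0.018,"y":0,"z":0.15,"ax":0,"ay":0,"az":0,"grip":0},{"x":-0.018,"y":0,"z":0.17,"ax":0,"ay":0,"az":0,"grip":0},{"x":-0.018,"y":0,"z":0.18,"ax":0,"ay":0,"az":0,"grip":0},{"x":-0.018,"y":0,"z":0.19,"ax":0,"ay":0,"az":0,"grip":0},{"x":-0.018,"y":0,"z":0.2,"ax":0,"ay":0,"az":0,"grip":0},{"x":-0.018,"y":0,"z":0.21,"ax":0,"ay":0,"az":0,"grip":0},{"x":-0.018,"y":0,"z":0.22,"ax":0,"ay":0,"az":0,"grip":0},{"x":-0.018,"y":0,"z":0.23,"ax":0,"ay":0,"az":0,"grip":0},{"x":-0.018,"y":0,"z":0.24,"ax":0,"ay":0,"az":0,"grip":0}])

```text
time_s: 3.6
ee_pos: [0.4415, 0.2602, 0.0541]
ee_rot: [-180.0, -0.0, -83.2]
wrist_force: [-0.7, 0.9, 0.5]
width: 0.0001
```

```bash
python3 -c "
from h import *
s=manip.get_state();print(s['ee_pos'],s['wrist_force'],s['ft_torque'])
im=viewer.grab_frame('wrist')
im2=viewer.grab_frame('side')
o=np.zeros((480,800,3),np.uint8);o[:480,:480]=im[:,80:560]
o[:300,480:]=cv2.resize(im2[150:225,270:350],(320,300),interpolation=cv2.INTER_CUBIC)
cv2.imwrite('pics/w3.png',o)"
```

```text
[0.44148731 0.2601533  0.05410691] [-0.67585304  0.91656045  0.50304249] [0.01577086 0.01611447 0.01059637]
```

View pics/w3.png

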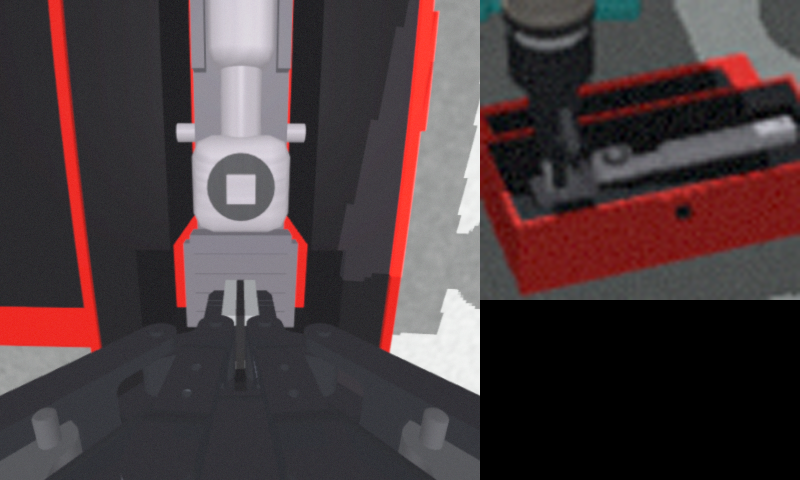

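```bash
python3 -c "
from h import *
s=manip.get_state();c=cam('wrist',s)
o=np.array([.513,.2685]);e=np.array([.9925,.1219]);n=np.array([-.1219,.9925])
def P(x,y,z,a):
    X=x*np.cos(a)-z*np.sin(a);Z=x*np.sin(a)+z*np.cos(a); return [*(o+e*X+n*y),.05+Z]
for a in (0,.1,.2,.3,.45):
    print(a,'stud',proj(c,P(-.021,0,.038,a)).round(),'headtopsideW',proj(c,P(-.021,.019,.030,a)).round()-proj(c,P(-.021,-.019,.030,a)).round(),'pad front',proj(c,P(-.048,.027,.004,a)).round(),proj(c,P(-.048,-.027,.004,a)).round(),'pad back',proj(c,P(-.092,.027,.004,a)).round())
p=s['ee_pos']+np.array([0,0,-.022]);print('tip',proj(c,p))
rel([.441,.261,.045],[180,0,-83])"
```

```text
0 stud [320. 192.] headtopsideW [-102.    0.] pad front [263. 241.] [378. 240.] pad back [267. 325.]
0.1 stud [320. 201.] headtopsideW [-100.    0.] pad front [264. 238.] [376. 238.] pad back [270. 316.]
0.2 stud [320. 210.] headtopsideW [-98.   0.] pad front [266. 235.] [375. 235.] pad back [272. 306.]
0.3 stud [320. 216.] headtopsideW [-95.   0.] pad front [267. 231.] [373. 231.] pad back [274. 296.]
0.45 stud [320. 224.] headtopsideW [-92.   0.] pad front [269. 224.] [371. 224.] pad back [277. 280.]
tip [319.92436485 272.31397124]
t 3.7 shift [-0.0025 -0.      0.0219] turn [ 0.0016 -0.0007 -0.007 ]
```

Request:
servo_tool(steps=[{"x":0,"y":0,"z":0.006,"ax":0,"ay":0,"az":0,"grip":0},{"x":0,"y":0,"z":0.012,"ax":0,"ay":0,"az":0,"grip":0},{"x":0,"y":0,"z":0.018,"ax":0,"ay":0,"az":0,"grip":0},{"x":0,"y":0,"z":0.024,"ax":0,"ay":0,"az":0,"grip":0}])

```text
time_s: 4.1
ee_pos: [0.4411, 0.26, 0.0443]
ee_rot: [180.0, -0.0, -83.2]
wrist_force: [-1.4, -1.7, 5.0]
width: 0.0003
```

```bash
python3 -c "
from h import *
s=manip.get_state();c=cam('wrist',s);p=s['ee_pos'];print(p,s['wrist_force'])
for d in (-.03,-.022,-.015,-.01,-.005,0,.01): print(d,proj(c,p+np.array([0,0,d])).round())
im=viewer.grab_frame('wrist')
cv2.imwrite('pics/w4.png',np.hstack([cv2.resize(im[100:350,220:420],(480,600),interpolation=cv2.INTER_CUBIC)]))"
```

```text
[0.44105892 0.2600071  0.04433065] [-1.37987448 -1.65539711  4.95907649]
-0.03 [320. 267.]
-0.022 [320. 272.]
-0.015 [320. 277.]
-0.01 [320. 281.]
-0.005 [320. 284.]
0 [320. 288.]
0.01 [320. 297.]
```

View pics/w4.png

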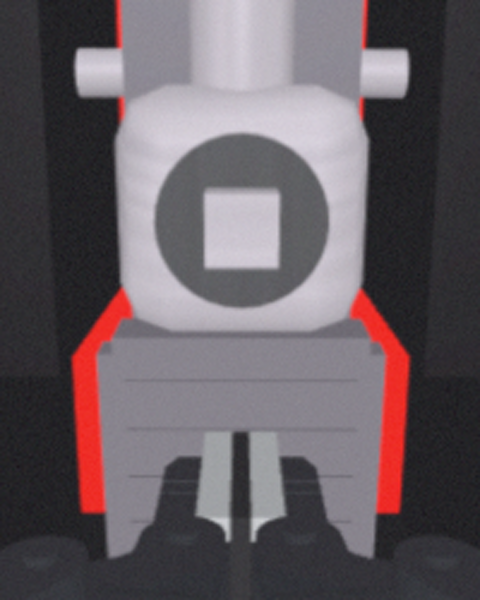

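```bash
cat >> h.py <<'E'
o_=np.array([.513,.2685]);e_=np.array([.9925,.1219]);n_=np.array([-.1219,.9925])
def P(x,y,z,a):
    X=x*np.cos(a)-z*np.sin(a);Z=x*np.sin(a)+z*np.cos(a); return [*(o_+e_*X+n_*y),.05+Z]
def show():
    s=manip.get_state();c=cam('wrist',s); print(s['ee_pos'],s['wrist_force'])
    for a in (0,.1,.2,.3,.4,.45):
        print(a,'stud',proj(c,P(-.021,0,.038,a)).round(),'headW',(proj(c,P(-.021,-.019,.030,a))-proj(c,P(-.021,.019,.030,a))).round()[0],'padfront',proj(c,P(-.048,.027,.004,a)).round(),proj(c,P(-.048,-.027,.004,a)).round(),'padback',proj(c,P(-.092,.027,.004,a)).round(),proj(c,P(-.092,-.027,.004,a)).round())
E
python3 -c "
from h import *
show()"
```

```text
[0.44103137 0.2600081  0.04402468] [-1.49137974  0.48381036  2.82051415]
0 stud [320. 195.] headW 111.0 padfront [259. 247.] [382. 246.] padback [264. 335.] [377. 334.]
0.1 stud [320. 206.] headW 108.0 padfront [261. 244.] [380. 243.] padback [267. 325.] [374. 324.]
0.2 stud [320. 214.] headW 105.0 padfront [263. 240.] [378. 240.] padback [270. 314.] [372. 314.]
0.3 stud [320. 222.] headW 102.0 padfront [264. 236.] [377. 236.] padback [272. 304.] [369. 303.]
0.4 stud [320. 228.] headW 100.0 padfront [266. 231.] [375. 231.] padback [274. 292.] [367. 292.]
0.45 stud [320. 230.] headW 98.0 padfront [266. 229.] [374. 228.] padback [275. 287.] [367. 286.]
```

```bash
python3 -c "
from h import *
s=manip.get_state();c=cam('wrist',s);p=s['ee_pos'];R=Ro.from_euler('xyz',s['ee_rot'],degrees=True)
for y in (-.011,0):
  print(y,[(z,proj(c,p+R.apply([0,y,z])).round()[1]) for z in (-.01,-.005,0,.01,.022)], (proj(c,p+R.apply([.0145,y,.022]))-proj(c,p+R.apply([-.0145,y,.022])))[0])"
```

```text
-0.011 [(-0.01, np.float64(275.0)), (-0.005, np.float64(271.0)), (0, np.float64(267.0)), (0.01, np.float64(261.0)), (0.022, np.float64(253.0))] 53.335119963103466
0 [(-0.01, np.float64(297.0)), (-0.005, np.float64(293.0)), (0, np.float64(288.0)), (0.01, np.float64(281.0)), (0.022, np.float64(272.0))] 52.458601433038496
```

Request:
servo_tool(steps=[{"x":0,"y":0,"z":0.005,"ax":0,"ay":0,"az":0,"grip":0},{"x":0,"y":0,"z":0.01,"ax":0,"ay":0,"az":0,"grip":0},{"x":0,"y":0,"z":0.015,"ax":0,"ay":0,"az":0,"grip":0}])

```text
time_s: 4.45
ee_pos: [0.4412, 0.26, 0.0383]
ee_rot: [180.0, -0.0, -83.2]
wrist_force: [0.2, -0.8, 5.3]
width: 0.0001
```

```bash
python3 -c "
from h import *
show()
s=manip.get_state();print(s['joint_efforts'])
im=viewer.grab_frame('wrist');im2=viewer.grab_frame('side')
o=np.zeros((600,800,3),np.uint8);o[:,:480]=cv2.resize(im[100:350,220:420],(480,600),interpolation=cv2.INTER_CUBIC)
o[:300,480:]=cv2.resize(im2[150:225,270:350],(320,300),interpolation=cv2.INTER_CUBIC)
cv2.imwrite('pics/w5.png',o)"
```

```text
[0.44120043 0.26004223 0.03832292] [ 0.15805265 -0.7959379   5.25640189]
0 stud [320. 198.] headW 116.0 padfront [257. 251.] [384. 250.] padback [262. 342.] [379. 341.]
0.1 stud [320. 209.] headW 113.0 padfront [259. 248.] [382. 247.] padback [266. 331.] [376. 331.]
0.2 stud [320. 218.] headW 110.0 padfront [261. 244.] [380. 244.] padback [268. 320.] [373. 320.]
0.3 stud [320. 226.] headW 107.0 padfront [262. 240.] [379. 239.] padback [271. 309.] [371. 308.]
0.4 stud [320. 232.] headW 104.0 padfront [264. 234.] [377. 234.] padback [273. 297.] [369. 296.]
0.45 stud [320. 234.] headW 103.0 padfront [265. 232.] [376. 231.] padback [273. 291.] [368. 290.]
[ 7.71617924e-03 -4.40082157e+01 -1.65800607e+01  4.91036300e-02
 -2.85113454e-01 -3.80812649e-03]
```

View pics/w5.png

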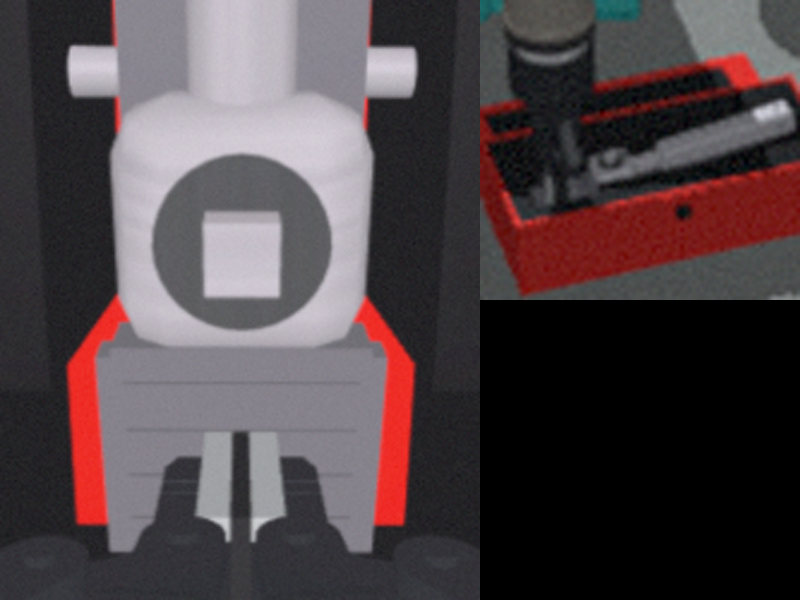

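The stud is now at row 205 and the paddle's back edge at row 330, so the holder has tipped about 0.09 rad with 5 N on it. Contact came about 30 mm lower than the stated tip length implies. The measured fingertips (shut) lie about 9 mm behind the TCP, and the wrist image agrees (tip row 280). I'll use the measured value and go on pressing in small steps.

Request:
servo_tool(steps=[{"x":0,"y":0,"z":0.007,"ax":0,"ay":0,"az":0,"grip":0},{"x":0,"y":0,"z":0.014,"ax":0,"ay":0,"az":0,"grip":0},{"x":0,"y":0,"z":0.021,"ax":0,"ay":0,"az":0,"grip":0},{"x":0,"y":0,"z":0.028,"ax":0,"ay":0,"az":0,"grip":0},{"x":0,"y":0,"z":0.035,"ax":0,"ay":0,"az":0,"grip":0}])

```text
time_s: 5.05
ee_pos: [0.4428, 0.2604, 0.0248]
ee_rot: [-179.8, 0.0, -83.2]
wrist_force: [1.8, 0.4, 5.7]
width: 0.0001
```

Request:
servo_tool(steps=[{"x":0,"y":0,"z":0.005,"ax":0,"ay":0,"az":0,"grip":0},{"x":0,"y":0,"z":0.01,"ax":0,"ay":0,"az":0,"grip":0},{"x":0,"y":0,"z":0.015,"ax":0,"ay":0,"az":0,"grip":0}])

```text
time_s: 5.35
ee_pos: [0.4441, 0.2607, 0.0193]
ee_rot: [-179.6, 0.1, -83.2]
wrist_force: [1.7, 0.1, 5.5]
width: 0.0001
```

Request:
servo_tool(steps=[{"x":0,"y":0,"z":0.005,"ax":0,"ay":0,"az":0,"grip":0},{"x":0,"y":0,"z":0.01,"ax":0,"ay":0,"az":0,"grip":0},{"x":0,"y":0,"z":0.013,"ax":0,"ay":0,"az":0,"grip":0}])

```text
time_s: 5.65
ee_pos: [0.4453, 0.2609, 0.0161]
ee_rot: [-179.5, 0.1, -83.2]
wrist_force: [-6.0, -3.9, 31.5]
width: 0.0001
```

```bash
python3 -c "
from h import *
show();s=manip.get_state()
print(s['joint_pos'])
im=viewer.grab_frame('wrist')
cv2.imwrite('pics/w6.png',im)
g=cv2.cvtColor(im,6)[120:300,275:366]
for r in range(0,180,4): print(120+r,g[r,25:66].mean().round(),g[r,40:50].mean().round(),end=' | ')
"
```

```text
[0.44529911 0.26092967 0.01613913] [-6.02806373 -3.88532059 31.50928806]
0 stud [322. 226.] headW 143.0 padfront [247. 279.] [396. 278.] padback [255. 381.] [389. 381.]
0.1 stud [322. 238.] headW 138.0 padfront [250. 274.] [393. 274.] padback [259. 367.] [385. 366.]
0.2 stud [322. 248.] headW 134.0 padfront [253. 269.] [391. 269.] padback [262. 352.] [381. 352.]
0.3 stud [322. 256.] headW 129.0 padfront [255. 263.] [388. 263.] padback [265. 338.] [378. 338.]
0.4 stud [322. 262.] headW 125.0 padfront [257. 257.] [386. 256.] padback [268. 324.] [376. 323.]
0.45 stud [322. 265.] headW 123.0 padfront [258. 253.] [385. 253.] padback [269. 316.] [374. 316.]
[ 2.18962531e+01  3.36777514e+01  1.02963091e+02 -9.41931271e-02
  4.28273443e+01  1.05151760e+02]
120 187.0 191.0 | 124 187.0 191.0 | 128 187.0 191.0 | 132 187.0 190.0 | 136 187.0 191.0 | 140 187.0 190.0 | 144 187.0 190.0 | 148 187.0 191.0 | 152 187.0 190.0 | 156 187.0 190.0 | 160 186.0 191.0 | 164 186.0 191.0 | 168 187.0 191.0 | 172 187.0 191.0 | 176 189.0 190.0 | 180 195.0 190.0 | 184 202.0 201.0 | 188 206.0 206.0 | 192 212.0 212.0 | 196 212.0 212.0 | 200 214.0 214.0 | 204 212.0 212.0 | 208 205.0 202.0 | 212 117.0 89.0 | 216 92.0 93.0 | 220 93.0 93.0 | 224 93.0 92.0 | 228 93.0 93.0 | 232 92.0 92.0 | 236 173.0 188.0 | 240 174.0 189.0 | 244 175.0 188.0 | 248 178.0 190.0 | 252 177.0 190.0 | 256 174.0 188.0 | 260 175.0 188.0 | 264 175.0 191.0 | 268 178.0 196.0 | 272 186.0 190.0 | 276 130.0 129.0 | 280 133.0 93.0 | 284 135.0 80.0 | 288 136.0 80.0 | 292 120.0 75.0 | 296 122.0 76.0 |
```

Force rose to 31 N at TCP z=0.016, so the holder is at its stop. The stud rows in the image also match about 0.45 rad. Backing off.

Request:
servo_tool(steps=[{"x":0,"y":0,"z":-0.08,"ax":0,"ay":0,"az":0,"grip":0},{"x":0,"y":0,"z":-0.2,"ax":0,"ay":0,"az":0,"grip":0},{"x":0,"y":0,"z":-0.32,"ax":0,"ay":0,"az":0,"grip":0.4},{"x":0,"y":0,"z":-0.42,"ax":0,"ay":0,"az":0,"grip":0.7},{"x":0,"y":0,"z":-0.42,"ax":0,"ay":0,"az":0,"grip":0.7},{"x":0,"y":0,"z":-0.42,"ax":0,"ay":0,"az":0,"grip":0.7}])

```text
time_s: 6.3
ee_pos: [0.4438, 0.2606, 0.1845]
ee_rot: [-179.4, 0.1, -83.2]
wrist_force: [-0.8, 0.2, -0.4]
width: 0.0584
```

```bash
cat >> h.py <<'E'
def pick(xw,dz,a=.45):
    ax=np.array(P(.055+xw,0,.016,a)); tz=np.array([*(np.sin(a)*e_),-np.cos(a)]); tx=np.array([e_[1],-e_[0],0])
    R=np.c_[tx,np.cross(tz,tx),tz]; return ax+dz*tz, Ro.from_matrix(R).as_euler('xyz',degrees=True)
E
python3 -c "
from h import *
s=manip.get_state();print(s['ee_pos'],s['ee_rot'],s['width'])
rel(*pick(.05,-.06)); print(pick(.05,-.06),pick(.05,.019))
im=viewer.grab_frame('wrist');c=cam('wrist',s)
for a,col in ((.45,(0,255,0)),):
  for q in [(-.021,0,.038),(.15,.012,.028),(.15,-.012,.028),(.03,-.012,.028),(.03,.012,.028)]:
    cv2.circle(im,tuple(int(v) for v in proj(c,P(*q,a))),3,col,1)
cv2.imwrite('pics/w7.png',im)
"
```

```text
[0.44380504 0.26057047 0.18449033] [-1.79394895e+02  9.97991996e-02 -8.31844052e+01] 0.058399044801552
t 6.3 shift [ 0.0004 -0.3273  0.0544] turn [ 0.8788  0.0019 -0.0072]
(array([0.57402839, 0.27599558, 0.16410536]), array([-1.54217843e+02,  1.27222187e-14, -8.29979343e+01])) (array([0.60813295, 0.28018434, 0.09297004]), array([-1.54217843e+02,  1.27222187e-14, -8.29979343e+01]))
```

View pics/w7.png

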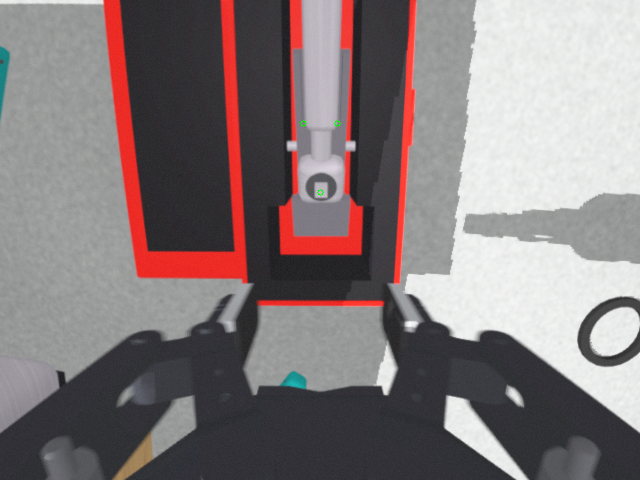

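The tilt is confirmed: the stud is at (320,188), against (320,192) predicted for 0.45 rad. The finger gap (258–383 px for 58 mm) puts the tips about 6–8 mm behind the TCP, the same as the contact result. Now the tilted approach.

Request:
servo_tool(steps=[{"x":0,"y":-0.1,"z":0,"ax":0.3,"ay":0.002,"az":-0.007,"grip":0.7},{"x":0,"y":-0.2,"z":0.02,"ax":0.6,"ay":0.002,"az":-0.007,"grip":0.7},{"x":0,"y":-0.327,"z":0.054,"ax":0.879,"ay":0.002,"az":-0.007,"grip":0.7},{"x":0,"y":-0.327,"z":0.054,"ax":0.879,"ay":0.002,"az":-0.007,"grip":0.7},{"x":0,"y":-0.327,"z":0.054,"ax":0.879,"ay":0.002,"az":-0.007,"grip":0.7},{"x":0,"y":-0.327,"z":0.054,"ax":0.879,"ay":0.002,"az":-0.007,"grip":0.7},{"x":0,"y":-0.327,"z":0.054,"ax":0.879,"ay":0.002,"az":-0.007,"grip":0.7}])

```text
time_s: 7.05
ee_pos: [0.5728, 0.2758, 0.1628]
ee_rot: [-154.4, -0.0, -83.0]
wrist_force: [1.0, 0.2, 0.2]
width: 0.0597
```

```bash
python3 -c "
from h import *
s=manip.get_state();c=cam('wrist',s);print(s['ee_pos'],s['ee_rot'])
rel(*pick(.05,.017))
im=viewer.grab_frame('wrist');cv2.imwrite('pics/w8.png',im);g=cv2.cvtColor(im,6)
for xw in (.03,.05,.08): 
  p,q=proj(c,P(.055+xw,.012,.028,.45)),proj(c,P(.055+xw,-.012,.028,.45));print(xw,p.round(),q.round(),[(u,int(g[int(p[1]),u])) for u in range(int(p[0])-16,int(q[0])+18,3)])
"
```

```text
[0.57281949 0.27577352 0.16282719] [-1.54424597e+02 -4.63923258e-02 -8.30137067e+01]
t 7.05 shift [-0.0003 -0.0048  0.1909] turn [ 0.0072 -0.0017  0.0002]
0.03 [301. 285.] [338. 285.] [(284, 31), (287, 30), (290, 43), (293, 114), (296, 106), (299, 103), (302, 120), (305, 181), (308, 188), (311, 195), (314, 194), (317, 196), (320, 201), (323, 192), (326, 192), (329, 193), (332, 194), (335, 182), (338, 145), (341, 102), (344, 106), (347, 109), (350, 45), (353, 35)]
0.05 [300. 255.] [339. 255.] [(284, 37), (287, 31), (290, 31), (293, 103), (296, 103), (299, 103), (302, 144), (305, 180), (308, 192), (311, 194), (314, 194), (317, 195), (320, 199), (323, 192), (326, 190), (329, 195), (332, 194), (335, 183), (338, 161), (341, 105), (344, 107), (347, 104), (350, 40), (353, 31)]
0.08 [300. 208.] [339. 208.] [(283, 64), (286, 34), (289, 33), (292, 44), (295, 102), (298, 102), (301, 122), (304, 178), (307, 189), (310, 196), (313, 192), (316, 194), (319, 185), (322, 178), (325, 192), (328, 191), (331, 199), (334, 205), (337, 182), (340, 139), (343, 100), (346, 102), (349, 55), (352, 46), (355, 47)]
```

The handle's edges (302–338 px) lie where predicted. Going down onto the handle.

Request:
servo_tool(steps=[{"x":0,"y":-0.005,"z":0.08,"ax":0.007,"ay":0,"az":0,"grip":0.7},{"x":0,"y":-0.005,"z":0.13,"ax":0.007,"ay":0,"az":0,"grip":0.7},{"x":0,"y":-0.005,"z":0.16,"ax":0.007,"ay":0,"az":0,"grip":0.7},{"x":0,"y":-0.005,"z":0.18,"ax":0.007,"ay":0,"az":0,"grip":0.7},{"x":0,"y":-0.005,"z":0.191,"ax":0.007,"ay":0,"az":0,"grip":0.7},{"x":0,"y":-0.005,"z":0.191,"ax":0.007,"ay":0,"az":0,"grip":0.7},{"x":0,"y":-0.005,"z":0.191,"ax":0.007,"ay":0,"az":0,"grip":0.7}])

```text
time_s: 7.8
ee_pos: [0.6077, 0.2802, 0.0958]
ee_rot: [-154.1, -0.0, -83.0]
wrist_force: [0.9, -0.6, 0.7]
width: 0.0597
```

Request:
servo_tool(steps=[{"x":0,"y":0,"z":0,"ax":0,"ay":0,"az":0,"grip":0.2},{"x":0,"y":0,"z":0,"ax":0,"ay":0,"az":0,"grip":0.1},{"x":0,"y":0,"z":0,"ax":0,"ay":0,"az":0,"grip":0.0},{"x":0,"y":0,"z":0,"ax":0,"ay":0,"az":0,"grip":0},{"x":0,"y":0,"z":0,"ax":0,"ay":0,"az":0,"grip":0},{"x":0,"y":0,"z":0,"ax":0,"ay":0,"az":0,"grip":0},{"x":0,"y":0,"z":0,"ax":0,"ay":0,"az":0,"grip":0}], grip_force=110)

```text
time_s: 8.5
ee_pos: [0.6079, 0.2803, 0.0963]
ee_rot: [-154.1, -0.0, -83.0]
wrist_force: [-0.8, -0.4, 4.6]
width: 0.0215
```

```bash
python3 -c "
from h import *
s=manip.get_state();print(s['ee_pos'],s['ee_rot'],s['wrist_force'],s['width'])
im=viewer.grab_frame('wrist');b=viewer.grab_frame('side')
o=np.zeros((480,800,3),np.uint8);o[:,:480]=im[:,80:560];o[:300,480:]=cv2.resize(b[150:225,280:360],(320,300),interpolation=cv2.INTER_CUBIC)
cv2.imwrite('pics/w9.png',o)"
```

```text
[0.60790395 0.28031872 0.09625444] [-1.54084647e+02 -1.55583866e-02 -8.29983530e+01] [-0.82857364 -0.40465616  4.58093515] 0.021481710926613825
```

View pics/w9.png

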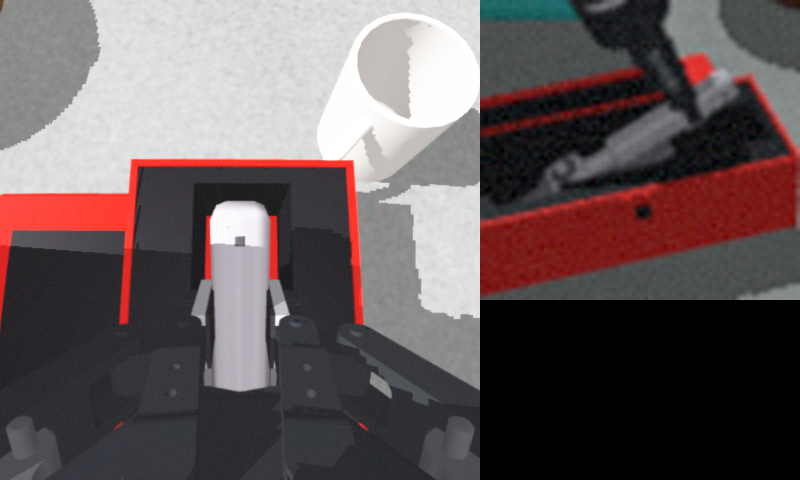

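The handle is between the pads (width 21.5 mm) with its end visible ahead of the fingers, and the side view shows the tipped wrench held. Test lift straight up.

Request:
servo_tool(steps=[{"x":0,"y":-0.005,"z":-0.01,"ax":0,"ay":0,"az":0,"grip":0},{"x":0,"y":-0.01,"z":-0.02,"ax":0,"ay":0,"az":0,"grip":0},{"x":0,"y":-0.016,"z":-0.033,"ax":0,"ay":0,"az":0,"grip":0},{"x":0,"y":-0.022,"z":-0.045,"ax":0,"ay":0,"az":0,"grip":0},{"x":0,"y":-0.022,"z":-0.045,"ax":0,"ay":0,"az":0,"grip":0}])

```text
time_s: 9.1
ee_pos: [0.6085, 0.2805, 0.1174]
ee_rot: [-154.0, 0.0, -83.0]
wrist_force: [0.3, 0.0, -2.6]
width: 0.0213
```

```bash
python3 -c "
from h import *
s=manip.get_state();print(s['ee_pos'],s['ee_rot'],s['wrist_force'],s['ft_torque'],s['width'])
im=viewer.grab_frame('wrist');cv2.imwrite('pics/w10.png',im)
a=cv2.imread('pics/w9.png')[:,:480].astype(int);d=abs(a-im[:,80:560]).max(2)
print('bar region diff',d[205:275,215:265].mean(), d[280:380,215:265].mean(),'bg',d[100:190,140:190].mean())"
```

```text
[0.60849975 0.28054144 0.11741509] [-1.53986092e+02  1.23214032e-02 -8.29969487e+01] [ 0.3003823   0.03301274 -2.62308279] [-0.04974127  0.2610594   0.05517762] 0.021315465314131293
bar region diff 13.589714285714285 8.0916 bg 50.214
```

The wrench is held (−2.6 N, width steady). Lifting clear and levelling.

Request:
servo_tool(steps=[{"x":0,"y":-0.04,"z":-0.09,"ax":0,"ay":0,"az":0,"grip":0},{"x":0,"y":-0.08,"z":-0.17,"ax":0,"ay":0,"az":0,"grip":0},{"x":0,"y":-0.12,"z":-0.25,"ax":0,"ay":0,"az":0,"grip":0},{"x":0,"y":-0.14,"z":-0.28,"ax":0,"ay":0,"az":0,"grip":0},{"x":0,"y":-0.14,"z":-0.28,"ax":-0.15,"ay":0,"az":0,"grip":0},{"x":0,"y":-0.14,"z":-0.28,"ax":-0.3,"ay":0,"az":0,"grip":0},{"x":0,"y":-0.14,"z":-0.28,"ax":-0.5,"ay":0,"az":0,"grip":0},{"x":0,"y":-0.14,"z":-0.28,"ax":-0.7,"ay":0,"az":0,"grip":0},{"x":0,"y":-0.14,"z":-0.28,"ax":-0.9,"ay":0,"az":0,"grip":0},{"x":0,"y":-0.14,"z":-0.28,"ax":-0.908,"ay":0,"az":0,"grip":0},{"x":0,"y":-0.14,"z":-0.28,"ax":-0.908,"ay":0,"az":0,"grip":0}])

```text
time_s: 10.25
ee_pos: [0.6099, 0.2805, 0.2408]
ee_rot: [180.0, -0.0, -83.0]
wrist_force: [-0.1, -0.1, -1.9]
width: 0.0217
```

```bash
python3 -c "
from h import *
s=manip.get_state();print(s['ee_pos'],s['ee_rot'],s['wrist_force'],s['width'],s['joint_pos'])
rel([.6,.15,.24],[180,0,-110])"
```

```text
[0.60986671 0.28046911 0.24081801] [ 1.79989807e+02 -2.11312339e-02 -8.30232697e+01] [-0.08367509 -0.0533584  -1.92073774] 0.021735363053056542 [ 1.81707821e+01  3.52388187e+01  5.91516265e+01 -1.88051610e-02
  8.56236569e+01  1.01195491e+02]
t 10.25 shift [0.3208 0.0641 0.0022] turn [ 2.000e-04 -8.000e-04  9.417e-01]
```

Request:
servo_tool(steps=[{"x":0.06,"y":0.01,"z":0,"ax":0,"ay":0,"az":0.2,"grip":0},{"x":0.13,"y":0.02,"z":0,"ax":0,"ay":0,"az":0.4,"grip":0},{"x":0.2,"y":0.04,"z":0,"ax":0,"ay":0,"az":0.6,"grip":0},{"x":0.27,"y":0.055,"z":0,"ax":0,"ay":0,"az":0.8,"grip":0},{"x":0.32,"y":0.064,"z":0,"ax":0,"ay":0,"az":0.94,"grip":0},{"x":0.32,"y":0.064,"z":0,"ax":0,"ay":0,"az":0.94,"grip":0}])

```text
time_s: 10.85
ee_pos: [0.5993, 0.1479, 0.2416]
ee_rot: [-179.8, -0.0, -110.2]
wrist_force: [0.3, -0.2, -3.2]
width: 0.0213
```

```bash
python3 -c "
from h import *
rel([.57,.02,.22],[180,0,-135])"
```

```text
t 10.85 shift [ 0.3254 -0.0413  0.0543] turn [-0.0056  0.      0.8667]
```

Request:
servo_tool(steps=[{"x":0.06,"y":-0.01,"z":0.01,"ax":0,"ay":0,"az":0.2,"grip":0},{"x":0.13,"y":-0.02,"z":0.02,"ax":0,"ay":0,"az":0.4,"grip":0},{"x":0.2,"y":-0.03,"z":0.03,"ax":0,"ay":0,"az":0.6,"grip":0},{"x":0.27,"y":-0.035,"z":0.045,"ax":-0.005,"ay":0,"az":0.78,"grip":0},{"x":0.325,"y":-0.041,"z":0.054,"ax":-0.005,"ay":0,"az":0.867,"grip":0},{"x":0.325,"y":-0.041,"z":0.054,"ax":-0.005,"ay":0,"az":0.867,"grip":0}])

```text
time_s: 11.45
ee_pos: [0.5688, 0.0188, 0.22]
ee_rot: [-179.9, -0.0, -135.1]
wrist_force: [-1.2, 0.5, -3.3]
width: 0.0214
```

```bash
python3 -c "
from h import *
rel([.555,-.08,.19],[180,0,-158])"
```

```text
t 11.45 shift [ 0.1987 -0.1505  0.0752] turn [-2.800e-03 -1.000e-04  7.994e-01]
```

Request:
servo_tool(steps=[{"x":0.05,"y":-0.04,"z":0.02,"ax":0,"ay":0,"az":0.2,"grip":0},{"x":0.1,"y":-0.08,"z":0.04,"ax":0,"ay":0,"az":0.4,"grip":0},{"x":0.15,"y":-0.12,"z":0.06,"ax":0,"ay":0,"az":0.6,"grip":0},{"x":0.199,"y":-0.15,"z":0.075,"ax":-0.003,"ay":0,"az":0.8,"grip":0},{"x":0.199,"y":-0.15,"z":0.075,"ax":-0.003,"ay":0,"az":0.8,"grip":0}])

```text
time_s: 11.95
ee_pos: [0.5541, -0.0809, 0.1895]
ee_rot: [-180.0, -0.0, -158.1]
wrist_force: [-0.4, -0.1, -3.2]
width: 0.0216
```

```bash
python3 -c "
from h import *
rel([.5446,-.148,.12],[180,0,-174])"
```

```text
t 11.95 shift [ 0.0845 -0.1467  0.174 ] turn [-0.0011 -0.0007  0.5534]
```

Request:
servo_tool(steps=[{"x":0.02,"y":-0.04,"z":0.04,"ax":0,"ay":0,"az":0.15,"grip":0},{"x":0.04,"y":-0.08,"z":0.08,"ax":0,"ay":0,"az":0.3,"grip":0},{"x":0.06,"y":-0.12,"z":0.13,"ax":0,"ay":0,"az":0.45,"grip":0},{"x":0.085,"y":-0.147,"z":0.174,"ax":0,"ay":0,"az":0.553,"grip":0},{"x":0.085,"y":-0.147,"z":0.174,"ax":0,"ay":0,"az":0.553,"grip":0},{"x":0.085,"y":-0.147,"z":0.174,"ax":0,"ay":0,"az":0.553,"grip":0}])

```text
time_s: 12.55
ee_pos: [0.545, -0.1469, 0.1206]
ee_rot: [-180.0, 0.0, -173.8]
wrist_force: [1.6, -0.3, -2.9]
width: 0.0218
```

```bash
python3 -c "
from h import *
s=manip.get_state();print(s['ee_pos'],s['ee_rot'],s['wrist_force'],s['width'],s['joint_pos'])
rel([.5446,-.148,.02],[180,0,-174])
im=viewer.grab_frame('wrist');b=viewer.grab_frame('side')
p=proj(cam('side'),s['ee_pos']).astype(int);print(p)
o=np.zeros((480,800,3),np.uint8);o[:,:400]=im[:,120:520]
x,y=p[0]-60,p[1]-60;o[:480,400:]=cv2.resize(b[y:y+120,x:x+100],(400,480),interpolation=cv2.INTER_CUBIC)
cv2.imwrite('pics/w11.png',o)"
```

```text
[ 0.54499248 -0.14688531  0.12057539] [-1.79975385e+02  3.65163357e-02 -1.73812749e+02] [ 1.55104159 -0.28378478 -2.90483133] 0.021805886111640898 [-2.28608430e+01  2.93984358e+01  8.93310421e+01 -4.32196654e-03
  6.12266476e+01  1.50953992e+02]
t 12.55 shift [ 0.0014 -0.0026  0.2514] turn [-0.0009  0.0013  0.0065]
[343 259]
```

View pics/w11.png

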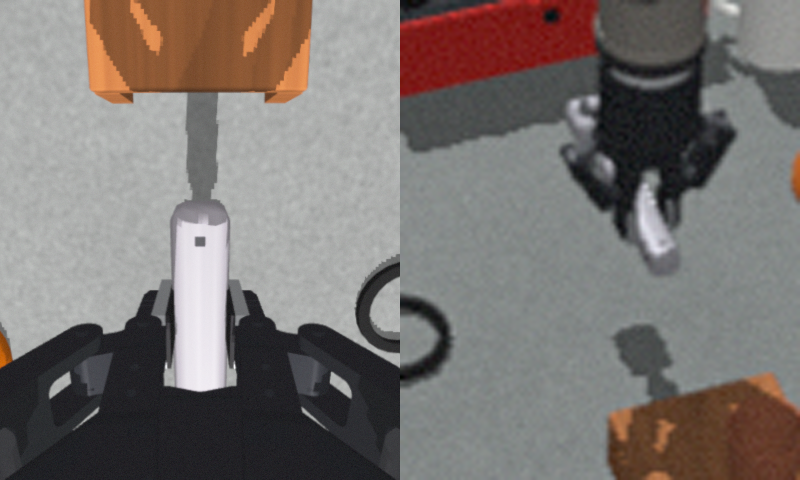

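The wrist view shows the wrench in line with the riser mouth (wrench at column 200, mouth spanning 90–310, crop). The side view shows the head at crop (585,115) and the handle end at (660,262). I'll compare these with predictions to see whether the wrench pivoted in the grip.

```bash
python3 -c "
from h import *
c=cam('side');w=cam('wrist',dict(ee_pos=[.54499,-.14689,.12058],ee_rot=[-179.975,.0365,-173.81]))
g=np.array([.545,-.1469,.12058]);d=np.array([.1045,-.9945,0]);
print('obs side head ~(329,228) end ~(348,265); wrist end top edge ~ row 222, bottom 203, hole (320,241)')
for off in (.006,.012,.017):
 for a in (-10,0,10):
  t=np.radians(a);u=d*np.cos(t)+np.array([0,0,np.sin(t)]);v=-d*np.sin(t)+np.array([0,0,np.cos(t)])
  q=g+[0,0,off]
  print(off,a,'head',proj(c,q-u*.126+v*.014).round(),'end',proj(c,q+u*.045+v*0).round(),'wrist endtop',proj(w,q+u*.045+v*.012).round(),'endbot',proj(w,q+u*.045-v*.012).round(),'w24',np.diff([proj(w,q+u*.03+v*.012+np.array([s,0,0]))[0] for s in (-.012,.012)]).round(1))
"
```

```text
obs side head ~(329,228) end ~(348,265); wrist end top edge ~ row 222, bottom 203, hole (320,241)
0.006 -10 head [331. 224.] end [348. 270.] wrist endtop [316. 200.] endbot [317. 202.] w24 [-55.8]
0.006 0 head [331. 228.] end [349. 268.] wrist endtop [316. 207.] endbot [317. 198.] w24 [-57.8]
0.006 10 head [330. 233.] end [349. 266.] wrist endtop [316. 217.] endbot [317. 198.] w24 [-59.6]
0.012 -10 head [331. 223.] end [349. 269.] wrist endtop [316. 203.] endbot [317. 204.] w24 [-58.2]
0.012 0 head [331. 227.] end [349. 267.] wrist endtop [316. 209.] endbot [317. 200.] w24 [-60.3]
0.012 10 head [330. 232.] end [349. 265.] wrist endtop [316. 221.] endbot [316. 200.] w24 [-62.3]
0.017 -10 head [331. 222.] end [349. 267.] wrist endtop [316. 205.] endbot [317. 205.] w24 [-60.4]
0.017 0 head [331. 226.] end [349. 266.] wrist endtop [316. 212.] endbot [317. 202.] w24 [-62.6]
0.017 10 head [330. 231.] end [349. 264.] wrist endtop [316. 224.] endbot [316. 201.] w24 [-64.8]
```

Request:
servo_tool(steps=[{"x":0,"y":0,"z":0.06,"ax":0,"ay":0,"az":0.006,"grip":0},{"x":0,"y":0,"z":0.12,"ax":0,"ay":0,"az":0.006,"grip":0},{"x":0,"y":0,"z":0.18,"ax":0,"ay":0,"az":0.006,"grip":0},{"x":0,"y":0,"z":0.215,"ax":0,"ay":0,"az":0.006,"grip":0},{"x":0,"y":0,"z":0.24,"ax":0,"ay":0,"az":0.006,"grip":0},{"x":0,"y":0,"z":0.24,"ax":0,"ay":0,"az":0.006,"grip":0}])

```text
time_s: 13.25
ee_pos: [0.5458, -0.1464, 0.0249]
ee_rot: [-179.9, 0.1, -173.9]
wrist_force: [0.2, 0.3, -2.7]
width: 0.0221
```

Request:
servo_tool(steps=[{"x":0,"y":0,"z":0.006,"ax":0,"ay":0,"az":0,"grip":0},{"x":0,"y":0,"z":0.012,"ax":0,"ay":0,"az":0,"grip":0},{"x":0,"y":0,"z":0.012,"ax":0,"ay":0,"az":0,"grip":0}])

```text
time_s: 13.55
ee_pos: [0.5461, -0.1464, 0.0206]
ee_rot: [-179.9, 0.1, -173.9]
wrist_force: [-0.6, -0.9, -2.1]
width: 0.0216
```

Request:
servo_tool(steps=[{"x":0,"y":0,"z":0.006,"ax":0,"ay":0,"az":0,"grip":0},{"x":0,"y":0,"z":0.012,"ax":0,"ay":0,"az":0,"grip":0},{"x":0,"y":0,"z":0.012,"ax":0,"ay":0,"az":0,"grip":0}])

```text
time_s: 13.85
ee_pos: [0.5459, -0.1464, 0.0155]
ee_rot: [-179.9, 0.1, -173.9]
wrist_force: [0.0, 0.1, -3.4]
width: 0.0218
```

Request:
servo_tool(steps=[{"x":0,"y":0,"z":0.006,"ax":0,"ay":0,"az":0,"grip":0},{"x":0,"y":0,"z":0.012,"ax":0,"ay":0,"az":0,"grip":0},{"x":0,"y":0,"z":0.012,"ax":0,"ay":0,"az":0,"grip":0}])

```text
time_s: 14.15
ee_pos: [0.5456, -0.1463, 0.0103]
ee_rot: [-180.0, 0.1, -173.9]
wrist_force: [0.9, 0.2, -2.4]
width: 0.0213
```

Request:
servo_tool(steps=[{"x":0,"y":0,"z":0.005,"ax":0,"ay":0,"az":0,"grip":0},{"x":0,"y":0,"z":0.01,"ax":0,"ay":0,"az":0,"grip":0},{"x":0,"y":0,"z":0.01,"ax":0,"ay":0,"az":0,"grip":0}])

```text
time_s: 14.45
ee_pos: [0.5454, -0.1462, 0.0059]
ee_rot: [-180.0, 0.0, -173.9]
wrist_force: [0.2, -0.7, -2.9]
width: 0.0217
```

Request:
servo_tool(steps=[{"x":0,"y":0,"z":0.004,"ax":0,"ay":0,"az":0,"grip":0},{"x":0,"y":0,"z":0.007,"ax":0,"ay":0,"az":0,"grip":0},{"x":0,"y":0,"z":0.007,"ax":0,"ay":0,"az":0,"grip":0}])

```text
time_s: 14.75
ee_pos: [0.5453, -0.1461, 0.0029]
ee_rot: [-180.0, 0.0, -173.9]
wrist_force: [-0.4, -0.0, -2.8]
width: 0.0214
```

Request:
servo_tool(steps=[{"x":0,"y":0,"z":0.004,"ax":0,"ay":0,"az":0,"grip":0},{"x":0,"y":0,"z":0.007,"ax":0,"ay":0,"az":0,"grip":0},{"x":0,"y":0,"z":0.007,"ax":0,"ay":0,"az":0,"grip":0}])

```text
time_s: 15.05
ee_pos: [0.5452, -0.1461, -0.0001]
ee_rot: [-180.0, -0.0, -173.9]
wrist_force: [0.2, -0.4, -2.1]
width: 0.0211
```

Request:
servo_tool(steps=[{"x":0,"y":0,"z":0.004,"ax":0,"ay":0,"az":0,"grip":0},{"x":0,"y":0,"z":0.006,"ax":0,"ay":0,"az":0,"grip":0},{"x":0,"y":0,"z":0.006,"ax":0,"ay":0,"az":0,"grip":0}])

```text
time_s: 15.35
ee_pos: [0.5452, -0.1461, -0.0021]
ee_rot: [-180.0, 0.0, -173.9]
wrist_force: [-1.3, 0.3, 3.5]
width: 0.0214
```

Request:
servo_tool(steps=[{"x":0,"y":0,"z":0.004,"ax":0,"ay":0,"az":0,"grip":0},{"x":0,"y":0,"z":0.006,"ax":0,"ay":0,"az":0,"grip":0},{"x":0,"y":0,"z":0.006,"ax":0,"ay":0,"az":0,"grip":0}])

```text
time_s: 15.65
ee_pos: [0.5453, -0.1461, -0.0021]
ee_rot: [-180.0, 0.0, -173.9]
wrist_force: [-8.4, 1.8, 20.8]
width: 0.0216
```

```bash
python3 -c "
from h import *
s=manip.get_state();print(s['ee_pos'],s['ee_rot'],s['wrist_force'],s['ft_torque'],s['width'])"
```

```text
[ 0.54525608 -0.14614983 -0.00212274] [-1.79961316e+02  4.88446589e-02 -1.73894011e+02] [-8.39098701  1.80629593 20.81665811] [ 0.31483295  1.30265284 -0.02284931] 0.021580070062265068
```

The contact force's lever arm is only about 10–20 mm from the grip, so the wrench lies flat and is not resting on its head alone. Release and rise.

Request:
servo_tool(steps=[{"x":0,"y":0,"z":-0.002,"ax":0,"ay":0,"az":0,"grip":0},{"x":0,"y":0,"z":-0.002,"ax":0,"ay":0,"az":0,"grip":0.3},{"x":0,"y":0,"z":-0.002,"ax":0,"ay":0,"az":0,"grip":0.5},{"x":0,"y":0,"z":-0.002,"ax":0,"ay":0,"az":0,"grip":0.6},{"x":0,"y":0,"z":-0.002,"ax":0,"ay":0,"az":0,"grip":0.6},{"x":0,"y":0,"z":-0.002,"ax":0,"ay":0,"az":0,"grip":0.6}])

```text
time_s: 16.25
ee_pos: [0.5452, -0.1461, -0.0015]
ee_rot: [-180.0, 0.0, -173.9]
wrist_force: [-0.1, -0.4, 0.2]
width: 0.0516
```

Request:
servo_tool(steps=[{"x":0,"y":0,"z":-0.05,"ax":0,"ay":0,"az":0,"grip":0.6},{"x":0,"y":0,"z":-0.12,"ax":0,"ay":0,"az":0,"grip":0.75},{"x":0,"y":0.1,"z":-0.2,"ax":0,"ay":0,"az":0,"grip":0.75},{"x":0,"y":0.2,"z":-0.2,"ax":0,"ay":0,"az":0,"grip":0.75},{"x":0,"y":0.3,"z":-0.2,"ax":0,"ay":0,"az":0,"grip":0.75},{"x":0,"y":0.32,"z":-0.2,"ax":0,"ay":0,"az":0,"grip":0.75},{"x":0,"y":0.32,"z":-0.2,"ax":0,"ay":0,"az":0,"grip":0.75},{"x":0,"y":0.32,"z":-0.2,"ax":0,"ay":0,"az":0,"grip":0.75}])

```text
time_s: 17.05
ee_pos: [0.5319, -0.0195, 0.0783]
ee_rot: [-179.9, 0.0, -173.9]
wrist_force: [-0.6, 0.0, 0.1]
width: 0.0644
```

```bash
python3 -c "
from h import *
s=manip.get_state();c=cam('wrist',s);print(s['ee_pos'],s['ee_rot'])
im=viewer.grab_frame('wrist');cv2.imwrite('pics/w12.png',im)
d=np.array([.1045,-.9945,0]);n=np.array([.9945,.1045,0])
h=np.array([.5453,-.1461,0])-.126*d
# ortho patch: rows along wrench x from head centre (mm), columns across
for z,lab in ((.026,'z26')):pass
" 2>/dev/null; python3 -c "
from h import *
s=manip.get_state();c=cam('wrist',s);print(s['ee_pos'])
im=cv2.imread('pics/w12.png')
d=np.array([.1045,-.9945,0]);n=np.array([.9945,.1045,0]);h=np.array([.5453,-.1461,0])-.126*d
X=np.arange(-30,200);Y=np.arange(-40,41)
m=np.array([[proj(c,h+d*x/1000+n*y/1000+[0,0,.024]) for y in Y] for x in X],np.float32)
o=cv2.remap(im,m[...,0],m[...,1],cv2.INTER_LINEAR);cv2.imwrite('pics/o1.png',o)
hsv=o.astype(int); g=o.mean(2)
sm=cv2.blur(g,(1,5)).astype(int)
print('x: gray at y=-32..32 step 4')
for i in range(0,230,6): print(X[i],sm[i,8:73:4])
print('stud line',[int(v) for v in g[10:60,37:44].mean(1)])
"
```

```text
[ 0.53186866 -0.01952413  0.07834404] [-1.79946930e+02  4.78561671e-02 -1.73893631e+02]
[ 0.53188262 -0.01990927  0.07827949]
x: gray at y=-32..32 step 4
-30 [165 165 165 166 167 168 168 169 170 167 164 166 169 168 165 166 164]
-24 [163 169 167 168 166 163 167 168 166 162 164 167 167 168 167 162 162]
-18 [166 166 171 169 169 159 163 166 169 161 164 172 167 166 166 167 167]
-12 [163 164 166 163 207 229 212 175 174 208 236 217 162 170 162 169 167]
-6 [164 167 168 152 207 150 103 186 187 124 136 220 160 165 166 166 167]
0 [162 164 166 143 204 101 103 219 219 131 102 208 150 163 162 168 169]
6 [166 159 165 142 201 111  94  91  90 106 104 203 144 163 167 165 169]
12 [167 166 159 145 192 201 138  91  82 125 199 191 139 162 163 164 171]
18 [166 172 170 160 138 158 156 149 148 141 141 136 152 161 166 171 165]
24 [168 169 167 167 103 105 119 180 208 133 105 102 166 167 166 164 165]
30 [161 166 164 164 100 100 163 209 216 178 102 101 167 174 169 170 164]
36 [155 171 159 164 100  98 165 208 216 178 101 101 167 167 164 166 165]
42 [166 164 167 167 150 120 165 208 216 177 130 146 162 160 164 165 
[... 1166 characters left out ...]
  99  98 100]
144 [101  99 101 103 100 121 138 136 140 138 126 101  99 102 102 102 143]
150 [0 0 0 0 0 0 0 0 0 0 0 0 0 0 0 0 0]
156 [0 0 0 0 0 0 0 0 0 0 0 0 0 0 0 0 0]
162 [0 0 0 0 0 0 0 0 0 0 0 0 0 0 0 0 0]
168 [0 0 0 0 0 0 0 0 0 0 0 0 0 0 0 0 0]
174 [0 0 0 0 0 0 0 0 0 0 0 0 0 0 0 0 0]
180 [0 0 0 0 0 0 0 0 0 0 0 0 0 0 0 0 0]
186 [0 0 0 0 0 0 0 0 0 0 0 0 0 0 0 0 0]
192 [0 0 0 0 0 0 0 0 0 0 0 0 0 0 0 0 0]
198 [0 0 0 0 0 0 0 0 0 0 0 0 0 0 0 0 0]
stud line [167, 167, 167, 167, 171, 204, 231, 233, 198, 124, 104, 103, 107, 150, 220, 225, 223, 220, 220, 218, 216, 216, 217, 213, 146, 106, 81, 68, 70, 70, 64, 64, 78, 97, 121, 152, 164, 155, 142, 131, 124, 138, 171, 180, 178, 198, 208, 211, 211, 212]
```

The rectified wrist view gives a clean check. The wrench is straight along the riser axis, the head runs from about −16 to +17 mm around the expected centre, and the lateral offset is −1.5 mm. Next I re-check the riser mouth from the earlier frame and work out the grasp.

```bash
python3 -c "
from h import *
w=cam('wrist',dict(ee_pos=[.54499,-.14689,.12058],ee_rot=[-179.975,.0365,-173.81]))
for p in [(210,90),(430,93)]: print('roof edge',onz(w,p,.057).round(4))
for p in [(252,101),(385,101)]: print('post foot inner?',onz(w,p,0).round(4),onz(w,p,.057).round(4))
rel([.5306,-.0210,.002],[180,0,-174])"
```

```text
roof edge [ 0.6201 -0.2421  0.057 ]
roof edge [ 0.488  -0.2545  0.057 ]
post foot inner? [ 0.606  -0.2448  0.    ] [ 0.5944 -0.2382  0.057 ]
post foot inner? [ 0.5047 -0.2556  0.    ] [ 0.5144 -0.2468  0.057 ]
t 17.1 shift [ 0.0036 -0.0022  0.1907] turn [-0.0017  0.0015  0.0019]
```

Request:
servo_tool(steps=[{"x":0.004,"y":-0.002,"z":0.05,"ax":0,"ay":0,"az":0.002,"grip":0.75},{"x":0.004,"y":-0.002,"z":0.1,"ax":0,"ay":0,"az":0.002,"grip":0.75},{"x":0.004,"y":-0.002,"z":0.15,"ax":0,"ay":0,"az":0.002,"grip":0.75},{"x":0.004,"y":-0.002,"z":0.175,"ax":0,"ay":0,"az":0.002,"grip":0.75},{"x":0.004,"y":-0.002,"z":0.187,"ax":0,"ay":0,"az":0.002,"grip":0.75},{"x":0.004,"y":-0.002,"z":0.19,"ax":0,"ay":0,"az":0.002,"grip":0.75},{"x":0.004,"y":-0.002,"z":0.19,"ax":0,"ay":0,"az":0.002,"grip":0.75}])

```text
time_s: 17.8
ee_pos: [0.5309, -0.0213, 0.0027]
ee_rot: [-179.9, 0.1, -174.0]
wrist_force: [-0.0, 1.0, 0.5]
width: 0.064
```

Request:
servo_tool(steps=[{"x":0,"y":0,"z":0,"ax":0,"ay":0,"az":0,"grip":0.5},{"x":0,"y":0,"z":0,"ax":0,"ay":0,"az":0,"grip":0.4},{"x":0,"y":0,"z":0,"ax":0,"ay":0,"az":0,"grip":0.3},{"x":0,"y":0,"z":0,"ax":0,"ay":0,"az":0,"grip":0.2},{"x":0,"y":0,"z":0,"ax":0,"ay":0,"az":0,"grip":0.2},{"x":0,"y":0,"z":0,"ax":0,"ay":0,"az":0,"grip":0.2}], grip_force=50)

```text
time_s: 18.4
ee_pos: [0.5317, -0.0214, 0.0038]
ee_rot: [-179.9, 0.2, -174.0]
wrist_force: [-0.1, -0.6, 5.2]
width: 0.0367
```

```bash
python3 -c "
from h import *
s=manip.get_state();print(s['ee_pos'],s['ee_rot'],s['wrist_force'],s['width'])
rel(s['ee_pos']+.175*np.array([np.cos(np.radians(-84.2)),np.sin(np.radians(-84.2)),0]),[180,0,-174.2])"
```

```text
[ 0.53171885 -0.0213755   0.00379135] [-179.89648364    0.21250327 -174.01231457] [-0.1024655  -0.59097213  5.21010229] 0.036654174950071707
t 18.4 shift [ 0.0014 -0.4375  0.0008] turn [-0.0036  0.0074  0.0065]
```

Head gripped (width 36.7 mm). Sliding in.

Request:
servo_tool(steps=[{"x":0,"y":-0.02,"z":0,"ax":0,"ay":0,"az":0,"grip":0.2},{"x":0,"y":-0.045,"z":0,"ax":0,"ay":0,"az":0,"grip":0.2},{"x":0,"y":-0.07,"z":0,"ax":0,"ay":0,"az":0,"grip":0.2},{"x":0,"y":-0.095,"z":0,"ax":0,"ay":0,"az":0,"grip":0.2},{"x":0,"y":-0.12,"z":0,"ax":0,"ay":0,"az":0,"grip":0.2},{"x":0,"y":-0.145,"z":0,"ax":0,"ay":0,"az":0,"grip":0.2},{"x":0,"y":-0.17,"z":0,"ax":0,"ay":0,"az":0.003,"grip":0.2},{"x":0.001,"y":-0.19,"z":0,"ax":0,"ay":0,"az":0.006,"grip":0.2},{"x":0.001,"y":-0.19,"z":0,"ax":0,"ay":0,"az":0.006,"grip":0.2}])

```text
time_s: 19.3
ee_pos: [0.5394, -0.0985, 0.0038]
ee_rot: [-179.9, 0.2, -174.3]
wrist_force: [0.5, -1.0, -0.4]
width: 0.0367
```

Request:
servo_tool(steps=[{"x":0,"y":-0.02,"z":0,"ax":0,"ay":0,"az":0,"grip":0.2},{"x":0,"y":-0.045,"z":0,"ax":0,"ay":0,"az":0,"grip":0.2},{"x":0,"y":-0.07,"z":0,"ax":0,"ay":0,"az":0,"grip":0.2},{"x":0,"y":-0.095,"z":0,"ax":0,"ay":0,"az":0,"grip":0.2},{"x":0,"y":-0.12,"z":0,"ax":0,"ay":0,"az":0,"grip":0.2},{"x":0,"y":-0.14,"z":0,"ax":0,"ay":0,"az":0,"grip":0.2},{"x":0,"y":-0.14,"z":0,"ax":0,"ay":0,"az":0,"grip":0.2}])

```text
time_s: 20.0
ee_pos: [0.5452, -0.1557, 0.0039]
ee_rot: [-179.8, 0.3, -174.3]
wrist_force: [0.1, -0.3, -1.4]
width: 0.037
```

```bash
python3 -c "
from h import *
s=manip.get_state();print(s['ee_pos'],s['ee_rot'],s['wrist_force'],s['width'])
u=np.array([np.cos(np.radians(-84.2)),np.sin(np.radians(-84.2))]);q=s['ee_pos'][:2]-[.5548,-.249];print('head riser x,y',q@u,q@[-u[1],u[0]])
rel([*(np.array([.5548,-.249])-.051*u),s['ee_pos'][2]],[180,0,-174.2])"
```

```text
[ 0.54522306 -0.15568289  0.00392973] [-179.82446603    0.25265648 -174.32701533] [ 0.14425233 -0.28502937 -1.42312829] 0.03701534598928514
head riser x,y -0.09380719949437533 -9.763397804265009e-05
t 20.0 shift [-0.0005 -0.107   0.0003] turn [-0.0061  0.0088 -0.0044]
```

Request:
servo_tool(steps=[{"x":0,"y":-0.02,"z":0.001,"ax":0,"ay":0,"az":0,"grip":0.2},{"x":0,"y":-0.045,"z":0.001,"ax":0,"ay":0,"az":0,"grip":0.2},{"x":0,"y":-0.07,"z":0.001,"ax":0,"ay":0,"az":0,"grip":0.2},{"x":0,"y":-0.09,"z":0.001,"ax":0,"ay":0,"az":0,"grip":0.2},{"x":0,"y":-0.107,"z":0.002,"ax":0,"ay":0,"az":0,"grip":0.2},{"x":0,"y":-0.107,"z":0.002,"ax":0,"ay":0,"az":0,"grip":0.2},{"x":0,"y":-0.107,"z":0.002,"ax":0,"ay":0,"az":0,"grip":0.2}])

```text
time_s: 20.7
ee_pos: [0.5499, -0.1995, 0.0038]
ee_rot: [-179.7, 0.3, -174.3]
wrist_force: [-0.8, -1.6, 4.4]
width: 0.0365
```

Request:
servo_tool(steps=[{"x":0,"y":0,"z":0,"ax":0,"ay":0,"az":0,"grip":0.5},{"x":0,"y":0,"z":0,"ax":0,"ay":0,"az":0,"grip":0.65},{"x":0,"y":0,"z":0,"ax":0,"ay":0,"az":0,"grip":0.75},{"x":0,"y":0,"z":0,"ax":0,"ay":0,"az":0,"grip":0.75},{"x":0,"y":0,"z":0,"ax":0,"ay":0,"az":0,"grip":0.75}])

```text
time_s: 21.2
ee_pos: [0.5498, -0.1995, 0.0037]
ee_rot: [-179.7, 0.3, -174.3]
wrist_force: [0.7, 0.6, -0.6]
width: 0.0639
```

Request:
servo_tool(steps=[{"x":0,"y":0,"z":-0.05,"ax":0,"ay":0,"az":0,"grip":0.75},{"x":0,"y":0,"z":-0.12,"ax":0,"ay":0,"az":0,"grip":0.75},{"x":0,"y":0,"z":-0.24,"ax":0,"ay":0,"az":0,"grip":0.75},{"x":0,"y":0.1,"z":-0.36,"ax":0,"ay":0,"az":0,"grip":0.75},{"x":0,"y":0.22,"z":-0.5,"ax":0,"ay":0,"az":0,"grip":0.75},{"x":0,"y":0.3,"z":-0.5,"ax":0,"ay":0,"az":0,"grip":0.75},{"x":0,"y":0.3,"z":-0.5,"ax":0,"ay":0,"az":0,"grip":0.75},{"x":0,"y":0.3,"z":-0.5,"ax":0,"ay":0,"az":0,"grip":0.75},{"x":0,"y":0.3,"z":-0.5,"ax":0,"ay":0,"az":0,"grip":0.75}])

```text
time_s: 22.1
ee_pos: [0.5366, -0.0798, 0.2023]
ee_rot: [-179.7, 0.2, -174.3]
wrist_force: [0.5, 0.4, 0.6]
width: 0.064
```

```bash
python3 -c "
from h import *
s=manip.get_state();c=cam('wrist',s);print(s['time_s'],s['ee_pos'],s['wrist_force'],s['width'])
im=viewer.grab_frame('wrist');b=viewer.grab_frame('side')
o=np.zeros((560,800,3),np.uint8);o[:360,:480]=cv2.resize(im,(480,360));o[:500,480:]=cv2.resize(b[200:325,300:380],(320,500),interpolation=cv2.INTER_CUBIC)
cv2.imwrite('pics/w13.png',o);cv2.imwrite('pics/w13full.png',im)
"
```

```text
22.1 [ 0.53660965 -0.07981159  0.20231224] [0.54600192 0.38934176 0.60739677] 0.0639646273652201
```

View pics/w13.png

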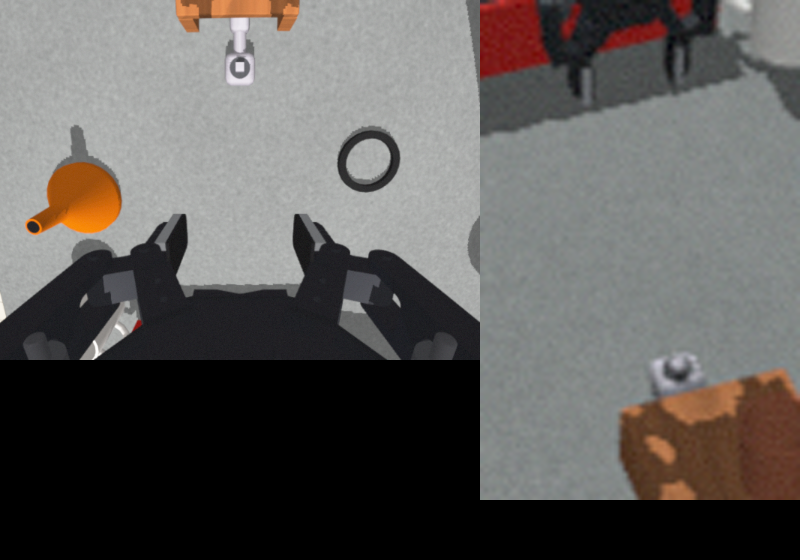

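The wrench lies in line under the riser, with the head in the open at crop (240,67) and the neck entering the mouth. A last numeric check of depth follows, then I hand in.

```bash
python3 -c "
from h import *
s=manip.get_state();c=cam('wrist',s)
st=onz(c,(320,89.5),.034);print('stud',st)
for p in [(249,23),(388,23)]: print('roof edge',onz(c,p,.057).round(4))
u=np.array([np.cos(np.radians(-84.2)),np.sin(np.radians(-84.2))]);q=st[:2]-[.5548,-.249];h=q@u;print('head riser x,y',h,q@[-u[1],u[0]],'under roof',h+.171)
"
```

```text
stud [ 0.5465113  -0.20039694  0.034     ]
roof edge [ 0.6075 -0.2415  0.057 ]
roof edge [ 0.4969 -0.2521  0.057 ]
head riser x,y -0.0491918735630538 -0.00333462312588565 under roof 0.12180812643694622
```

```bash
python3 -c "
from station import manip
print(manip.finish_job())"
```

```text
the job is handed in; nothing more can be done
None
```

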